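# Hold the shutter's key switch on

## Task

Take the flat-bladed key with the oblong bow out of the steel teaspoon holder in the dish rack, push it down into the grey key switch on the sill, easing it past the sticky pins (wiggle it a little where it sticks) until its collar sits home, and only then turn it a quarter turn clockwise (seen from above). The switch springs back when let go and the window shutter only runs while it is held, so finish with the key still gripped, fully home and turned. Leave the other key and all the crockery and other loose things where they are.

Things in the scene. Friction and masses are not known exactly. Their poses are not given: they have to be found in the camera images.
- key: the right key, loose, about 60 g, 70 mm tall, standing blade down in a socket of the holder. Origin at the blade's tip, z up along the shank. Steel blade 14 mm wide (along y), 4 mm thick (along x), round-nosed, z 0 to 12 mm; round neck 4 mm thick to z 27; round collar 20 mm across, z 27 to 30; black stem 8 x 12 mm to z 36; bow above. A half turn about z makes no difference to the lock
- key_collar (a point): on the key's axis at the underside of its collar, 27 mm above the tip; it coincides with lock_mouth when the key is home; axes as the key's
- lock: key switch, a grey box 84 mm (x) by 104 mm (y), fixed to the sill, lid at 55 mm, in its middle a bright steel rosette 36 x 44 mm up to 60 mm; origin at the centre of its underside, z up. The keyway is upright, its long direction along the lock's y. White marks on the lid: on the +y side (rest) and on the +x side (quarter turn)
- lock_mouth (a point): centre of the keyway's mouth at the top of the rosette, 60 mm above the sill, axes as the lock's. A funnel 12 x 22.5 mm narrows over 5 mm to a slot of 6 (x) by 16.5 mm (y). The slot passes a fixed guard plate (5 to 12 mm deep); below it (13 to 28 mm deep) the plug has the same slot. The blade is past the guard plate, free to turn, only in the last 3 mm before the collar rests on the rosette
- plug (a joint): turn of the plug, rad: 0 at rest (slots in line), grows clockwise seen from above, stop at 1.65; a quarter turn is 1.57. It springs back to 0 when let go (0.03 N m at rest, 0.1 N m at a quarter turn). The blade has play in the slot: the plug lags the key by up to 0.25 rad
- holder: steel teaspoon holder 50 (x) by 190 mm (y), 60 mm high, fixed in the rack; origin at the centre of its underside (6 mm above the sill). Two sockets 7 x 16.5 mm (long along y) in its top at y = -60 mm and y = 0 hold the two keys, collars on the top (66 mm above the sill); which is where varies. A fixed teaspoon at y = +70 mm rises 60 mm above the top
- rack: white plastic dish rack, fixed, 280 (x) by 370 mm (y), rim 45 mm high, floor 6 mm thick; origin at the centre of its underside
- spare_key: the other key, wrong for this lock: same size and collar, but a thin round shank 5 mm in diameter and a ROUND disc bow, 34 mm in diameter; loose in the holder's other socket; leave it. Origin at its tip
- cup_a: white espresso cup, 58 mm across, 52 mm high, loose, in the rack beyond the holder; origin at the centre of its underside
- cup_b: a second, equal espresso cup in the rack; origin as cup_a
- saucer: glass saucer, 110 mm across, 18 mm high, lying in the rack; origin at the centre of its underside
- canister: orange plastic canister with its lid on, 70 mm across, 107 mm high, standing in the rack at the teaspoon's end of the holder; origin at the centre of its underside
- tumbler: glass tumbler, 58 mm across, 85 mm high, loose, on the sill beyond the lock; origin at the centre of its underside
- soap_box: closed plastic soap box, 64 x 94 mm, 38 mm high, loose, on the sill on the robot's side of the lock; origin at the centre of its underside
- key_bow (a point): middle of the key's black plastic OBLONG bow, 53 mm above the tip: 8 mm thick (along x), 28 mm wide (along y), 34 mm high, in one plane with the blade; the place to grip, across the thickness; axes as the key's
- lock_pins (a point): on the keyway's axis, 20 mm below the mouth, inside. Two sticky spring pins in the plug, 18 and 22 mm below the mouth on opposite sides, resist the blade's nose with some 4 to 10 N each while the tip goes from 16 to 25 mm deep; small wiggles help; then it goes on to 27 mm, collar on the rosette
Mind the look-alikes: they are no part of the job. Leave any orange look-alike of the key alone. Leave any pink look-alike of the lock alone.

How it is judged:
On the way, in this order (a step that is already met when the one before it is completed fails the run):
1. the key is gripped and lifted clear of its socket (contact force between the fingers and key above 2 N and z of key_collar in the frame of holder above 0.09 m), for 0.1 s.
2. the gripped key sits fully home in the lock, still unturned (contact force between the fingers and key above 2 N and horizontal distance between key_collar and lock_mouth below 0.004 m and z of key_collar in the frame of lock_mouth below 0.003 m and angle between key's own z axis and vertical below 0.15 rad and value of joint plug below 0.3 rad), for 0.1 s.
3. the key, still home and gripped, has turned the plug a quarter turn clockwise (contact force between the fingers and key above 2 N and horizontal distance between key_collar and lock_mouth below 0.004 m and z of key_collar in the frame of lock_mouth below 0.003 m and angle between key's own z axis and vertical below 0.15 rad and value of joint plug above 1.2 rad), for 0.2 s.
At the end, for the whole second after the job is handed in: The key is still gripped (more than 2 N on it), upright within 0.15 rad, its collar within 3 mm of the top of the rosette and within 4 mm of the keyway's centre, the plug held turned past 1.20 rad against its spring; all other loose things within 30 mm of their starts (all of step 3 and distance of each of spare_key, cup_a, cup_b, saucer, canister, tumbler, soap_box from where it was at the start of the episode below 0.03 m); the arm keeps its last pose, push and grip.
It fails at once if the other key or a loose bystander is shoved or lifted more than 30 mm (distance of any of spare_key, cup_a, cup_b, saucer, canister, tumbler, soap_box from where it was at the start of the episode above 0.03 m).
It also fails if it takes over 46 s, if anything falls off the work surface, if the arm or the gripper's body presses on something with over 40 N, if the wrist force passes 120 N, or if a joint passes its speed limit or range.

## Robot

A 6-joint arm with a two-finger parallel gripper is mounted at the origin on the work surface. World frame = base frame: x ahead of the robot, y to its left, z up, the work surface at z = 0. Lengths are in m, angles in rad, forces in N, time in s.
With the tool pointing down it reaches from about 0.3 to 0.875 m from the base axis. Payload 6.4 kg.
Tool frame: the origin (TCP) lies midway between the tips of the shut fingers; the grasp point (between the pads) lies ctrl.grip_depth behind it (ctrl.grip_depth is the distance from the TCP to the grasp point, in m); x points along the fingers, y is the direction in which the jaws open and shut, and the axes are right-handed (so a half turn about x gives the same grasp; the last joint's range is limited). The gripper opens to 85 mm and grips with 20 to 120 N. Pads are 22 mm wide; open, the fingers measure 114 mm over their backs; the gripper's body (76 mm by 85 mm) begins 54 mm behind the grasp point. The pads swing forward as they close: fully open they stand 13 mm farther back than shut.
Start: joints at [-1.416, 0.181, 1.607, -0, 1.354, -0.206], TCP at [0.203, -0.538, 0.209] pointing down, gripper open.
Joint ranges: [-2.99, 2.99], [-0.89, 2.07], [0.3, 2.58], [-1.14, 4.28], [0, 2.63], [-3.12, 3.12]. Speed limits (rad/s): [2.57, 2.57, 3.01, 3.14, 3.14, 3.14].

## Interface

Orientations are given as a unit quaternion [w, x, y, z].
In Python, from bench import ctrl gives the robot as it stands.
- The arm moves only by the shell command python3 -m creep 'ROWS'. ROWS is text: rows parted by semicolons, each of 7 numbers parted by spaces: the opening, from 0 (shut) to 1 (fully open), then the shift along the tool's x, y, z in cm, then the turn, a rotation vector about the tool's x, y, z in rad. In form: claw x y z ax ay az; .... A call has 1 to 10 rows; each row shifts and turns the pose as measured when the row begins, along the tool's axes as they then stand; what a row does not reach is not made up. A row lasts 1/8 s, in which the tool goes at most 62.5 mm and 10.7 degrees, less where a joint would pass 70% of its speed; a pose out of reach is approached as far as the arm can. A call with a gripper value outside its range is refused whole. The fingers move at their own pace and stop on an object; the grip force is fixed at half the most. Time passes only in rows, so rows that do not move let the fingers close. It gives the time, the measured TCP pose, the force and the opening at its end, in the units of the state.
- ctrl.get_obs(): the state, without advancing time (a new reading comes with each control period).
- ctrl.camera(name): name is "scene" or "side" or "wrist"; returns (picture, depth): 480x640x3 uint8, blue, green, red; 480x640 float32, m along the optical axis (not along the pixel's ray), 0 where there is no reading.
- ctrl.calibration(name): a dict with "mtx" (3x3 intrinsics, pixels), "R" (3x3) and "t" (3): a world point X has camera coordinates R X + t; the wrist camera has in their place "tool_from_camera" (4x4, takes a point from camera to tool coordinates, whose origin is the TCP and whose axes are the tool frame's). Camera axes: x right, y down, z forward; pixel columns grow to the right and rows downward; lengths in m; the calibration is good to about 2 mm. A picture is of the moment at which its call begins: read the wrist's pose just before it. calibration takes no time and is no camera call.
- ctrl.hand_in(): hands the job in, once; it reports no verdict.
Trained networks look in the newest picture that a camera, given by its name, has taken for a name from the list of things; names that differ only in an ending like _2 or _b are one class to them, and where a whole thing is asked for, a point or a joint stands for the part that bears it (a point fixed in the world has none). Each returns a list of dicts, best first, with "confidence" (0 to 1); they miss things now and then, are a little off and sometimes report something else, mostly with a low value. They report only what shows in the picture. A call takes as long as a camera call. They do not tell look-alikes from the thing itself.
- ctrl.find_in(query, camera): "rect" ([left, top, right, bottom] in pixels, round what is visible of it).
The state is a dict: "time_s": time; "q": joint angles; "dq": joint speeds; "joint_efforts": joint torques, N m; "eef_pos": TCP position; "eef_rot": TCP orientation; "wrist_force": force on the tool from outside, world axes, zero at the start; "torque": the same for the moment, N m; "opening": opening from 0.0 (shut) to 1.0 (fully open).
Only numpy, scipy, OpenCV 4.12 (cv2) and the standard library are available. Lean on these libraries where they do the work, as an engineer would, in place of code of your own. Each camera call takes 0.05 s, during which the arm holds its last target.

## Working session

There is one attempt and no reset: what is moved stays moved. The work goes in short steps, Python scripts to look and compute and a shell command to move; the robot and the scene stay as the last step left them, time stands still between calls to the robot, and variables do not carry over. Pictures are saved under pics/ and viewed, and the job is handed in when it is done.

```bash
mkdir -p pics; ls
python3 - <<'E'
from bench import ctrl
import cv2
print(ctrl.get_obs(), ctrl.grip_depth)
for n in ("scene","side","wrist"):
    im,d=ctrl.camera(n); cv2.imwrite(f"pics/{n}0.png",im)
    c=ctrl.calibration(n); print(n,c)
    for q in ("key","spare_key","lock","holder"):
        print(q,[(r['rect'],round(r['confidence'],2)) for r in ctrl.find_in(q,n)][:4])
E
```

```text
pics
{'time_s': 0.0, 'q': array([-1.41627862e+00,  1.81564770e-01,  1.60803611e+00,  9.52415625e-06,
        1.35378037e+00, -2.06318318e-01]), 'dq': array([-0.00015169,  0.00213266,  0.00024215, -0.00072673, -0.00139362,
        0.00071154]), 'joint_efforts': array([ 4.94397882e-04, -4.44866073e+01, -3.51340520e+01, -3.72137592e-04,
        8.95840436e-03, -4.20328774e-06]), 'eef_pos': array([ 0.20292253, -0.53736056,  0.20785726]), 'eef_rot': array([ 0.12625099,  0.69564908,  0.12751512, -0.69560976]), 'wrist_force': array([ 1.22560352, -0.23592019, -0.30044216]), 'torque': array([ 0.00624338, -0.00064036, -0.03188507]), 'opening': 0.9985495050760251} 0.0187
scene {'mtx': array([[552.4817308 ,   0.        , 320.82946479],
       [  0.        , 552.4817308 , 231.09461169],
       [  0.        ,   0.        ,   1.        ]]), 'R': array([[-4.01256921e-01,  9.15965231e-01,  7.60542080e-04],
       [ 7.06678131e-01,  3.10102561e-01, -6.35957876e-01],
       [-5.82751149e-01, -2.54645041e-01, -7.71723397e-01]]), 't': array([ 0.18324875, -0.35273229,  1.52877448])}
key [([411.8, 239.8, 4
[... 768 characters left out ...]
5), ([207.0, 271.4, 299.3, 363.1], 0.23)]
lock [([353.3, 199.0, 416.5, 258.7], 0.84)]
holder [([206.6, 267.8, 297.3, 365.8], 0.72)]
wrist {'mtx': array([[399.97160674,   0.        , 320.29969036],
       [  0.        , 399.97160674, 234.12312324],
       [  0.        ,   0.        ,   1.        ]]), 'tool_from_camera': array([[ 4.39091840e-04, -3.17021834e-01,  9.48418138e-01,
        -1.65614655e-01],
       [ 9.99999864e-01, -1.27252678e-04, -5.05508739e-04,
        -5.61518458e-05],
       [ 2.80946056e-04,  9.48418231e-01,  3.17021735e-01,
        -8.07281338e-02],
       [ 0.00000000e+00,  0.00000000e+00,  0.00000000e+00,
         1.00000000e+00]])}
key []
spare_key []
lock []
holder []
```

View pics/scene0.png

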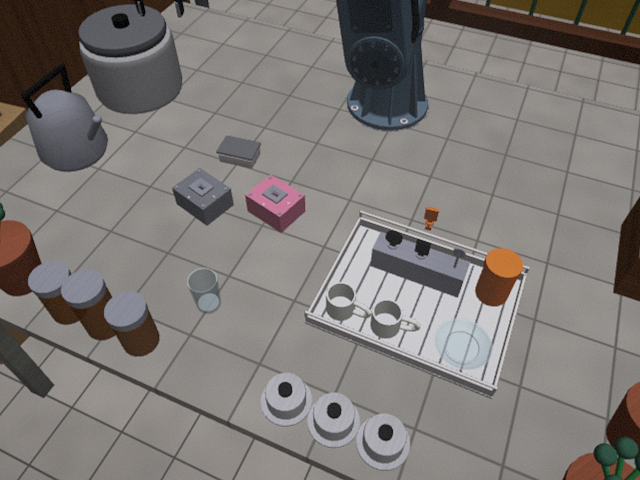

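View pics/side0.png

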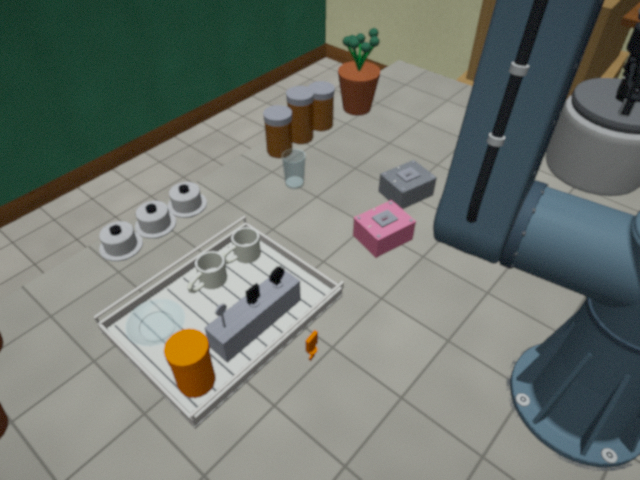

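View pics/wrist0.png

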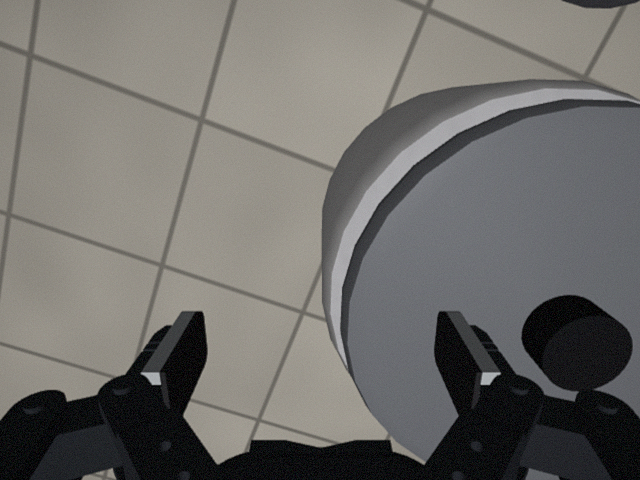

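The scene view shows the grey lock at about (202,195) and the pink decoy at (275,203). The two black keys in the holder are at (394,240) and (423,248), and the orange decoy is at (431,217). I'll zoom in and measure.

```bash
cat > h.py <<'E'
from bench import ctrl
import cv2, numpy as np
from scipy.spatial.transform import Rotation as Ro
def cloud(n):
    o=ctrl.get_obs(); im,d=ctrl.camera(n); c=ctrl.calibration(n); K=c['mtx']
    v,u=np.mgrid[0:480,0:640]
    P=np.stack([(u-K[0,2])/K[0,0]*d,(v-K[1,2])/K[1,1]*d,d],-1)
    if n=='wrist':
        T=c['tool_from_camera']; P=P@T[:3,:3].T+T[:3,3]
        R=Ro.from_quat(np.roll(o['eef_rot'],-1)).as_matrix(); P=P@R.T+o['eef_pos']
    else: P=(P-c['t'])@c['R']
    P[d==0]=np.nan
    return im,P
E
python3 - <<'E'
from h import *
a,P=cloud('scene'); b,Q=cloud('side')
np.savez('c0.npz',a=a,P=P,b=b,Q=Q)
z=lambda im,u,v,w,h,s: cv2.resize(im[v:v+h,u:u+w],None,fx=s,fy=s,interpolation=cv2.INTER_CUBIC)
A=z(a,365,195,120,110,5);cv2.imwrite('pics/za.png',A)
B=z(b,195,255,130,115,5);cv2.imwrite('pics/zb.png',B)
C=np.hstack([z(a,165,160,80,75,5),z(b,345,190,80,75,5)]);cv2.imwrite('pics/zl.png',C)
for n,X,u,v in [('lockros',P,202,188),('L',P,185,192),('key1',P,394,238),('key2',P,423,247),('spoon',P,459,255),('hold',P,440,270),('s1',Q,277,275),('s2',Q,253,293),('lockside',Q,408,175)]:
    print(n,X[v-1:v+2,u-1:u+2].reshape(-1,3)[[0,4,8]].round(3).tolist())
E
```

```text
lockros [[0.522, -0.268, 0.052], [0.523, -0.265, 0.051], [0.525, -0.261, 0.051]]
L [[0.551, -0.294, 0.055], [0.554, -0.289, 0.058], [0.554, -0.287, 0.055]]
key1 [[0.522, 0.186, 0.097], [0.522, 0.188, 0.095], [0.523, 0.191, 0.095]]
key2 [[0.524, 0.246, 0.102], [0.525, 0.248, 0.101], [0.526, 0.251, 0.1]]
spoon [[0.523, 0.316, 0.111], [0.522, 0.318, 0.108], [0.522, 0.32, 0.107]]
hold [[0.538, 0.29, 0.067], [0.54, 0.293, 0.067], [0.541, 0.295, 0.066]]
s1 [[0.511, 0.192, 0.102], [0.513, 0.188, 0.095], [0.512, 0.186, 0.091]]
s2 [[0.513, 0.25, 0.103], [0.513, 0.248, 0.098], [0.512, 0.246, 0.094]]
lockside [[0.527, -0.263, 0.058], [0.528, -0.27, 0.05], [0.517, -0.256, 0.061]]
```

View pics/za.png

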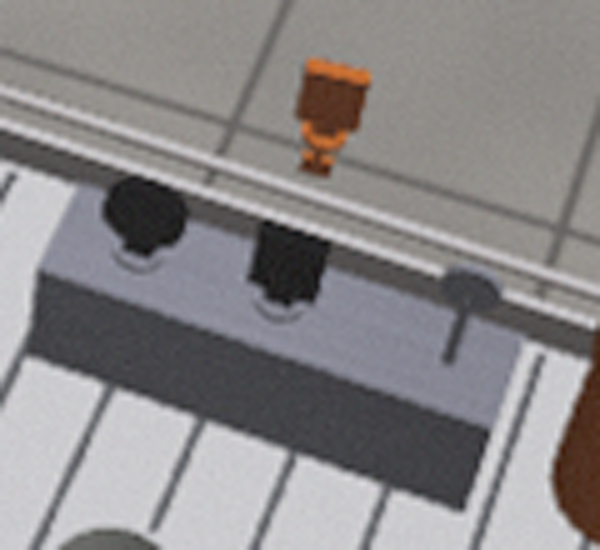

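View pics/zb.png

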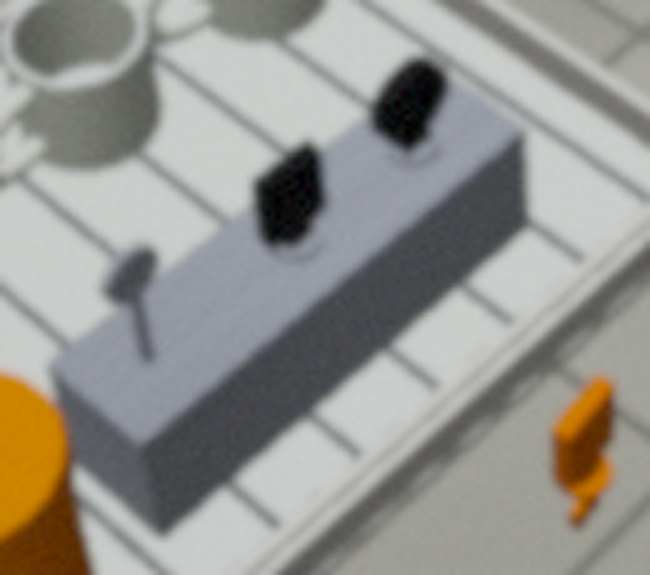

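View pics/zl.png

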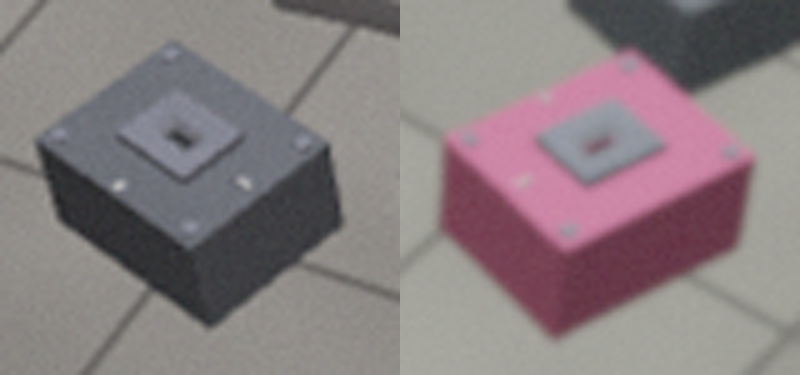

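```bash
cat >> h.py <<'E'
def state():
    o=ctrl.get_obs(); R=Ro.from_quat(np.roll(o['eef_rot'],-1)).as_matrix(); return o,R
E
python3 - <<'E'
from h import *
z=np.load('c0.npz');P=z['P'];Q=z['Q'];a=z['a']
for n,u,v in [('markA',189,197),('markB',214,196.6),('hole',165+182/5,160+136/5),('c1',165+172/5,160+53/5),('c2',165+60/5,160+133/5),('c3',165+190/5,160+226/5),('c4',165+303/5,160+143/5)]:
    c=ctrl.calibration('scene');K=c['mtx']
    r=c['R'].T@np.array([(u-K[0,2])/K[0,0],(v-K[1,2])/K[1,1],1]);o=-c['R'].T@c['t']
    h=.06 if n=='hole' else .055
    print(n,(o+r*(h-o[2])/r[2]).round(4))
# holder top region
m=(abs(P[...,2]-.066)<.003)&(P[...,0]>.45)&(P[...,0]<.6)&(P[...,1]>.14)&(P[...,1]<.4)
pts=P[m][:,:2].astype(np.float32);print(len(pts),cv2.minAreaRect(pts),np.median(pts,0))
m=(P[...,2]>.075)&(a.max(-1)<50)&(P[...,0]>.49)&(P[...,0]<.55)&(P[...,1]>.22)&(P[...,1]<.28)
print(m.sum(),P[m].mean(0),cv2.minAreaRect(P[m][:,:2].astype(np.float32)))
b=z['b'];m=(Q[...,2]>.075)&(b.max(-1)<50)&(Q[...,0]>.49)&(Q[...,0]<.55)&(Q[...,1]>.22)&(Q[...,1]<.28)
print(m.sum(),Q[m].mean(0),cv2.minAreaRect(Q[m][:,:2].astype(np.float32)))
o,R=state();print(R.round(3),o['eef_pos'])
print(ctrl.get_obs()['time_s'])
E
```

```text
markA [ 0.5616 -0.2742  0.055 ]
markB [ 0.5382 -0.2239  0.055 ]
hole [ 0.5284 -0.2616  0.06  ]
c1 [ 0.4804 -0.2973  0.055 ]
c2 [ 0.5451 -0.3164  0.055 ]
c3 [ 0.5703 -0.2328  0.055 ]
c4 [ 0.5064 -0.2126  0.055 ]
1530 ((0.5210956335067749, 0.27531272172927856), (0.24946388602256775, 0.053937576711177826), 89.0018081665039) [0.5267892  0.26382726]
176 [0.52333895 0.24699234 0.09780381] ((0.5219154357910156, 0.24642519652843475), (0.026838703081011772, 0.010142686776816845), 88.37403869628906)
151 [0.5134489  0.24881866 0.09578972] ((0.5140145421028137, 0.24830764532089233), (0.026303114369511604, 0.0055549428798258305), 88.72603607177734)
[[-0.     0.353 -0.936]
 [-0.    -0.936 -0.353]
 [-1.     0.     0.   ]] [ 0.20301361 -0.53797528  0.20880727]
0.85
```

The oblong key is at about (0.518, 0.248). The lock is at about (0.526, -0.264), yaw about -0.29, and the two marks agree with that. Before moving I'll check the height of the pot next to the gripper.

Run:
```python
from h import *
z=np.load('c0.npz');P=z['P']
im,W=cloud('wrist')
for u,v in [(450,130),(400,250),(580,350),(560,420),(360,180)]: print(u,v,W[v,u].round(3))
for u,v in [(120,20),(125,35),(170,35),(135,90)]: print('s',u,v,P[v,u].round(3))
```

```text
450 130 [ 0.288 -0.575  0.167]
400 250 [ 0.23  -0.567  0.2  ]
580 350 [ 0.22  -0.656  0.22 ]
560 420 [ 0.23  -0.59   0.296]
360 180 [ 0.247 -0.545  0.154]
s 120 20 [ 0.232 -0.65   0.22 ]
s 125 35 [ 0.258 -0.622  0.2  ]
s 170 35 [ 0.164 -0.561  0.163]
s 135 90 [ 0.318 -0.584  0.086]
```

```bash
python3 -m creep '1 -4 0 0 0 0 0; 1 -4 0 0 0 0 0; 0.7 -2 -1 0 -0.17 0 0; 0.7 0 -1 0 -0.17 0 0; 0.7 0 -1 0 -0.17 0 0; 0.7 0 0 0 -0.17 0 0; 0.7 0 0 0 -0.17 0 0; 0.7 0 0 0 -0.17 0 0; 0.7 0 0 0 -0.17 0 0'; python3 -c "
from h import *
o,R=state();print(o['time_s'],o['eef_pos'],R.round(3))"
```

```text
time_s: 2.02
eef_pos: [0.1873, -0.5114, 0.3126]
eef_rot: [0.505, 0.495, 0.504, -0.496]
wrist_force: [0.5, -0.5, 0.4]
opening: 0.698
2.025 [ 0.18730015 -0.51143569  0.31256834] [[-0.     1.     0.018]
 [-0.001  0.018 -1.   ]
 [-1.    -0.     0.001]]
```

```bash
python3 -m creep '0.7 0 2.4 -5.5 0 0 0; 0.7 0 2.4 -5.5 0 0 0; 0.7 0 2.4 -5.5 0 0 0; 0.7 0 2.4 -5.5 0 0 0; 0.7 0 2.4 -5.5 0 0 0; 0.7 0 2.4 -5.5 0 0 0; 0.7 0 2.4 -5.5 0 0 0; 0.7 0 2.4 -5.5 0 0 0; 0.7 0 2.4 -5.5 0 0 0; 0.7 0 2.4 -5.5 0 0 0';  python3 -c "
from h import *
o,R=state();print(o['time_s'],o['eef_pos'],R.round(3))"
```

```text
time_s: 3.28
eef_pos: [0.4222, 0.0561, 0.3138]
eef_rot: [0.506, 0.499, 0.499, -0.496]
wrist_force: [1.0, -1.8, 0.5]
opening: 0.697
3.275 [0.42223634 0.05607941 0.31376553] [[ 0.009  1.     0.011]
 [-0.004  0.011 -1.   ]
 [-1.     0.009  0.004]]
```

```bash
python3 -m creep '0.7 1 2.4 -4.8 0 0 0; 0.7 2 2.4 -4.8 0 0 0; 0.7 2 2.4 -4.8 0 0 0; 0.7 2 2.4 -4.8 0 0 0; 0.7 0 0 0 0 0 0';  python3 - <<'E'
from h import *
o,R=state();print(o['time_s'],o['eef_pos'],R.round(3))
im,W=cloud('wrist');cv2.imwrite('pics/w1.png',im);np.savez('w1.npz',im=im,W=W)
for q in ('key','key_bow','spare_key','holder'):
   print(q,[(np.round(r['rect']),round(r['confidence'],2)) for r in ctrl.find_in(q,'wrist')][:4])
E
```

```text
time_s: 3.9
eef_pos: [0.5196, 0.2602, 0.2421]
eef_rot: [0.509, 0.498, 0.5, -0.494]
wrist_force: [-0.1, -0.8, -0.1]
opening: 0.701
3.9 [0.51958698 0.26021386 0.24207837] [[ 0.013  1.     0.017]
 [-0.005  0.018 -1.   ]
 [-1.     0.012  0.005]]
key [(array([164., 201., 196., 244.]), 0.71), (array([307., 201., 329., 246.]), 0.66), (array([419., 258., 488., 348.]), 0.44)]
key_bow [(array([165., 201., 194., 239.]), 0.76), (array([307., 202., 325., 244.]), 0.72)]
spare_key [(array([305., 266., 325., 307.]), 0.83)]
holder [(array([307., 198., 328., 244.]), 0.73), (array([284.,  96., 349., 311.]), 0.59)]
```

View pics/w1.png

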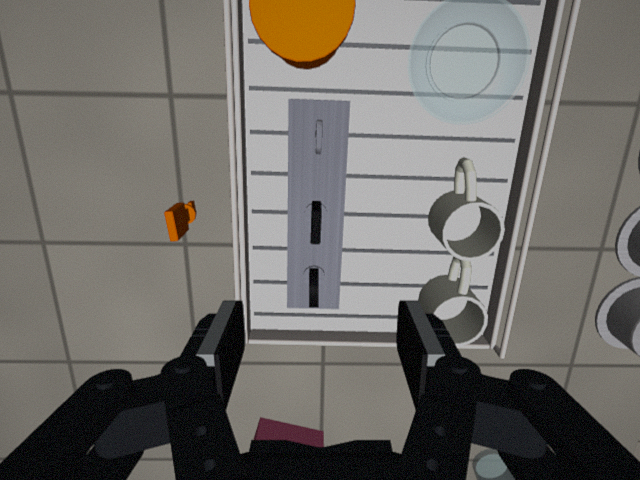

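The wrist view shows the oblong key at (316,222), the round key at (314,287) below it, and the spoon at (319,136).

Run:
```python
from h import *
z=np.load('w1.npz');W=z['W'];im=z['im']
for nm,(u0,u1,v0,v1) in {'key':(303,330,195,248),'spare':(303,330,260,310)}.items():
    p=W[v0:v1,u0:u1];m=(im[v0:v1,u0:u1].max(-1)<45)&(p[...,2]>.103)&(p[...,2]<.115)
    q=p[m];print(nm,m.sum(),q.mean(0).round(4),cv2.minAreaRect((q[:,:2]*1000).astype(np.float32)), (q.min(0)+q.max(0))/2, q.min(0),q.max(0))
m=(abs(W[...,2]-.066)<.003)&(W[...,0]>.45)&(W[...,0]<.6)&(W[...,1]>.12)&(W[...,1]<.38)&(im.max(-1)>110)&(im.max(-1)<190)
q=W[m];print(m.sum(),cv2.minAreaRect((q[:,:2]*1000).astype(np.float32)),q[:,2].mean())
```

```text
key 311 [0.5168 0.2479 0.1093] ((516.8729248046875, 247.17123413085938), (7.022100448608398, 27.13707160949707), 0.44604581594467163) [0.51683582 0.24715921 0.10756109] [0.51331262 0.2335946  0.10362741] [0.52035902 0.26072383 0.11149476]
spare 219 [0.516  0.189  0.1076] ((515.5765380859375, 187.6049041748047), (6.767512798309326, 25.922334671020508), 0.8101809620857239) [0.51573828 0.18761086 0.10700125] [0.5123452  0.17463269 0.10303716] [0.51913136 0.20058903 0.11096533]
10476 ((517.0169677734375, 246.15968322753906), (190.30767822265625, 50.145591735839844), 89.03443908691406) 0.06658877744913753
```

```bash
python3 -m creep '0.5 3 -0.25 1.3 0.028 0.005 -0.013; 0.5 4 0 0 0 0 0; 0.5 3 0 0 0 0 0; 0.5 0 0 0 0 0 0';  python3 - <<'E'
from h import *
o,R=state();print(o['time_s'],o['eef_pos'],R.round(3))
im,W=cloud('wrist');cv2.imwrite('pics/w2.png',im)
m=(im.max(-1)<45)&(W[...,2]>.100)&(W[...,2]<.116)&(abs(W[...,0]-.517)<.015)&(abs(W[...,1]-.247)<.025)
q=W[m];print(m.sum(),q.mean(0),cv2.minAreaRect((q[:,:2]*1000).astype(np.float32)),q.max(0))
E
```

```text
time_s: 4.65
eef_pos: [0.5227, 0.2395, 0.1516]
eef_rot: [0.498, 0.511, 0.491, -0.5]
wrist_force: [-0.3, 0.3, 0.9]
opening: 0.502
4.65 [0.52267178 0.23950278 0.15162547] [[ 0.018  1.    -0.023]
 [ 0.004 -0.023 -1.   ]
 [-1.     0.018 -0.004]]
672 [0.51695649 0.24863764 0.10904598] ((516.8081665039062, 247.05172729492188), (27.40013885498047, 7.225733280181885), 88.48452758789062) [0.52076094 0.26080834 0.11171688]
```

View pics/w2.png

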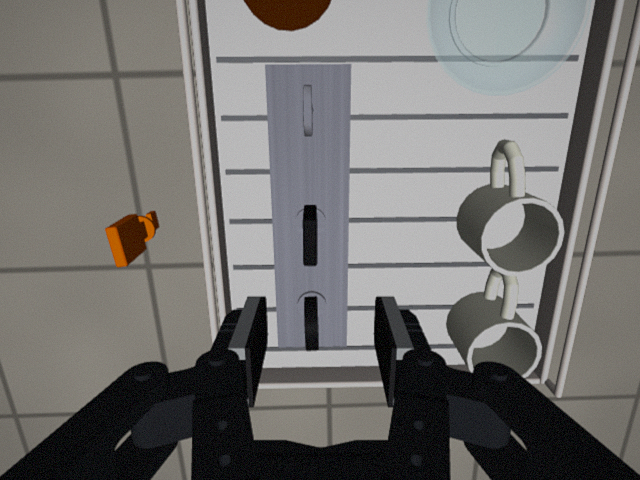

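```bash
cat >> h.py <<'E'
def to(p,yaw=None):
    """shift (cm) and rotvec in tool axes from present pose to TCP p, tool x down, tool-y yaw"""
    o,R=state(); p=np.array(p)
    s=R.T@(p-o['eef_pos'])*100
    r=None
    if yaw is not None:
        c,sn=np.cos(yaw),np.sin(yaw)
        T=np.array([[0,c,sn],[0,sn,-c],[-1,0,0]])
        r=Ro.from_matrix(R.T@T).as_rotvec().round(4)
    print('t',round(o['time_s'],2),'pos',o['eef_pos'].round(4),'yaw',np.arctan2(R[1,1],R[0,1]).round(4),'xaxis',R[:,0].round(3),'F',o['wrist_force'].round(1),'tq',o['torque'].round(2),'op',round(o['opening'],3),'q6',o['q'][5].round(2))
    print('shift cm',s.round(2),'rot',r)
E
python3 -m creep '0.5 0 -0.5 -0.7 0 0 -0.018; 0.5 0 0 0 0 0 0'; python3 -c "
from h import *
to([.5168,.2472,.0745],-.02)"
```

```text
time_s: 4.95
eef_pos: [0.521, 0.2475, 0.1576]
eef_rot: [0.495, 0.509, 0.494, -0.502]
wrist_force: [0.1, 0.5, 0.1]
opening: 0.499
t 4.95 pos [0.521  0.2475 0.1576] yaw -0.0234 xaxis [ 0.008  0.006 -1.   ] F [0.1 0.5 0.1] tq [ 0.02  0.04 -0.05] op 0.499 q6 0.26
shift cm [ 8.3  -0.49  0.1 ] rot [-0.0034 -0.0066 -0.0081]
```

```bash
python3 -m creep '0.5 2 -0.4 0.1 0 -0.007 -0.01; 0.5 2 0 0 0 0 0; 0.5 2 0 0 0 0 0; 0.5 0 0 0 0 0 0'; python3 -c "
from h import *
to([.5168,.2472,.0745],-.02)"
```

```text
time_s: 5.45
eef_pos: [0.5165, 0.2471, 0.0947]
eef_rot: [-0.494, -0.505, -0.495, 0.506]
wrist_force: [0.1, -1.3, 0.5]
opening: 0.503
t 5.45 pos [0.5165 0.2471 0.0947] yaw -0.0221 xaxis [-0.002 -0.001 -1.   ] F [ 0.1 -1.3  0.5] tq [ 0.02  0.04 -0.04] op 0.503 q6 0.26
shift cm [ 2.02  0.03 -0.01] rot [-0.0021  0.0012  0.0019]
```

```bash
python3 -m creep '0.5 1 0 0 0 0 0; 0.4 0.9 0 0 0 0 0; 0.3 0 0 0 0 0 0; 0 0 0 0 0 0 0; 0 0 0 0 0 0 0; 0 0 0 0 0 0 0; 0 0 0 0 0 0 0; 0 0 0 0 0 0 0'
python3 - <<'E'
from h import *
to([.5168,.2472,.0745],-.02)
a,_=cloud('wrist');b,_=cloud('side')
cv2.imwrite('pics/w3.png',np.hstack([cv2.resize(a,(400,300)),cv2.resize(b[220:370,180:380],(400,300))]))
E
```

```text
time_s: 6.45
eef_pos: [0.5177, 0.2476, 0.0763]
eef_rot: [0.495, 0.506, 0.494, -0.505]
wrist_force: [-0.1, 0.1, -1.0]
opening: 0.067
t 6.45 pos [0.5177 0.2476 0.0763] yaw -0.0219 xaxis [ 0.001 -0.001 -1.   ] F [-0.1  0.1 -1. ] tq [-0.06  0.09  0.07] op 0.067 q6 0.26
shift cm [ 0.18 -0.09  0.04] rot [-0.0019  0.0006 -0.001 ]
```

View pics/w3.png

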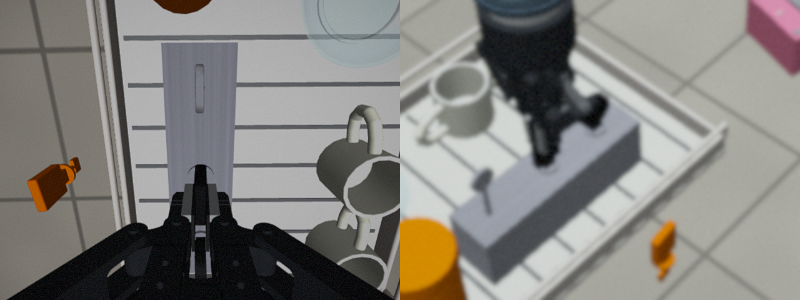

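The wrist view shows the bow between the pads at about (200,180), and the opening stopped at 0.067. I'll lift straight up and check.

```bash
python3 -m creep '0 0 0 0 0 0 0; 0 -1 0 0 0 0 0; 0 -2 0 0 0 0 0; 0 -3 0 0 0 0 0; 0 -3 0 0 0 0 0; 0 -3 0 0 0 0 0; 0 0 0 0 0 0 0'
python3 - <<'E'
from h import *
to([.5168,.2472,.0745],-.02)
a,_=cloud('wrist');b,_=cloud('side');s,_=cloud('scene')
cv2.imwrite('pics/w4.png',np.vstack([np.hstack([cv2.resize(a[240:],(400,150)),cv2.resize(a[240:480,220:420],(400,480))[:150]]),np.hstack([cv2.resize(s[150:300,340:540],(400,300)),cv2.resize(b[220:370,180:380],(400,300))])]))
cv2.imwrite('pics/w4w.png',a)
E
```

```text
time_s: 7.42
eef_pos: [0.5179, 0.2477, 0.203]
eef_rot: [0.495, 0.506, 0.494, -0.505]
wrist_force: [-0.9, 0.4, -1.2]
opening: 0.069
t 7.42 pos [0.5179 0.2477 0.203 ] yaw -0.0218 xaxis [ 0.003 -0.    -1.   ] F [-0.9  0.4 -1.2] tq [-0.   -0.   -0.01] op 0.069 q6 0.26
shift cm [12.85 -0.14  0.05] rot [-0.0018  0.0002 -0.0027]
```

View pics/w4.png

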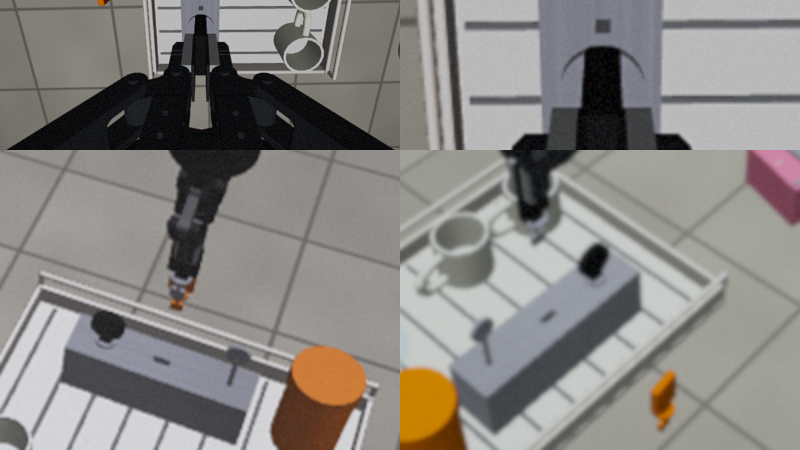

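View pics/w4w.png

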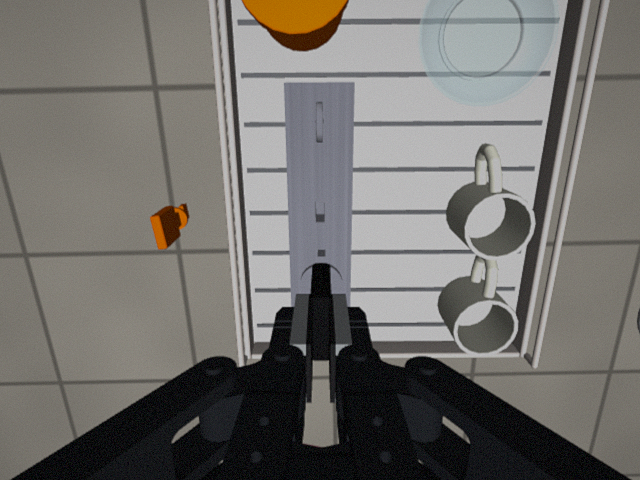

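The key is out: its blade tip shows at (321,252) and the empty socket at (320,211). Now I'll carry it over to the lock.

```bash
python3 -m creep '0 0 0 0 0.135 0 0; 0 0 0 3 0.135 0 0; 0 -0.2 1.7 5.4 0 0 0; 0 -0.2 1.7 5.4 0 0 0; 0 0 1.7 5.4 0 0 0; 0 0 1.7 5.4 0 0 0; 0 0 1.7 5.4 0 0 0; 0 0 1.7 5.4 0 0 0; 0 0 1.7 5.4 0 0 0; 0 0 0 0 0 0 0'
python3 - <<'E'
from h import *
to([.526,-.264,.2],-.29)
E
```

```text
time_s: 8.82
eef_pos: [0.5026, -0.1898, 0.1858]
eef_rot: [-0.413, -0.56, -0.427, 0.577]
wrist_force: [-0.2, 0.7, -0.4]
opening: 0.069
t 8.82 pos [ 0.5026 -0.1898  0.1858] yaw -0.2986 xaxis [-0.031  0.003 -1.   ] F [-0.2  0.7 -0.4] tq [ 0.01 -0.02 -0.02] op 0.069 q6 -0.27
shift cm [-1.51  4.37  6.42] rot [-0.0085  0.0063  0.0309]
```

```bash
python3 -m creep '0 -0.5 2.2 3.2 -0.008 0.006 0.031; 0 -0.5 2.2 3.2 0 0 0; 0 0 0 0 0 0 0; 0 0 0 0 0 0 0'
python3 - <<'E'
from h import *
to([.526,-.264,.2],-.29)
a,W=cloud('wrist'); cv2.imwrite('pics/l1.png',a); np.savez('l1.npz',im=a,W=W)
print([(np.round(r['rect']),round(r['confidence'],2)) for r in ctrl.find_in('lock','wrist')][:4])
E
```

```text
time_s: 9.32
eef_pos: [0.5241, -0.2599, 0.1888]
eef_rot: [-0.419, -0.566, -0.427, 0.567]
wrist_force: [0.4, 0.5, -1.3]
opening: 0.069
t 9.32 pos [ 0.5241 -0.2599  0.1888] yaw -0.2891 xaxis [-0.008  0.009 -1.   ] F [ 0.4  0.5 -1.3] tq [ 0.05 -0.01  0.01] op 0.069 q6 -0.38
shift cm [-1.12  0.29  0.33] rot [ 0.0009 -0.0063  0.0102]
[(array([125.,   0., 267.,  98.]), 0.87), (array([268., 141., 384., 279.]), 0.69), (array([322., 219., 331., 225.]), 0.25)]
```

View pics/l1.png

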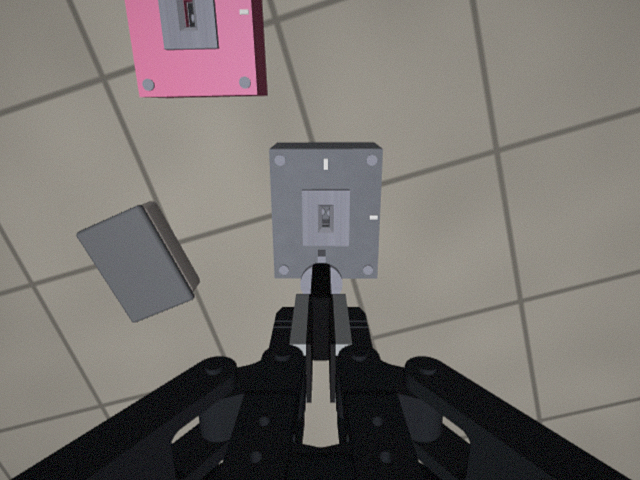

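The wrist view shows the grey lock with its rosette at (302–350, 189–246), the slot at (326,217), the rest mark at (325,164) and the quarter-turn mark at (374,217). The key's tip is at (321,252).

Run:
```python
from h import *
z=np.load('l1.npz');a=z['im'];W=z['W']
c=cv2.resize(a[140:300,250:400],None,fx=5,fy=5,interpolation=cv2.INTER_CUBIC)[:600*1,:]
cv2.imwrite('pics/l1z.png',cv2.resize(a[135:285,255:395],None,fx=4,fy=4,interpolation=cv2.INTER_CUBIC))
print(W[200,310],W[200,345],W[150:160,300].mean(0))
g=a.max(-1).astype(int)
print('row200',g[200,296:356]); print('col308',g[183:252,308])
print('row217',g[217,310:345]); print('row 252',g[252,310:335]);print('col326',g[195:262,326])
for v in (244,248,252,256): print(v,W[v,314:330,2].round(3))
```

```text
[ 0.51775952 -0.24670715  0.06047071] [ 0.54303878 -0.25432524  0.05982858] [ 0.52026771 -0.21271546  0.05569628]
row200 [125 132 130 133 127 131 152 155 156 157 157 152 150 153 157 149 152 150
 152 156 154 156 151 156 154 157 155 159 153 152 155 151 155 156 158 157
 159 157 151 154 155 155 155 157 154 152 156 157 158 150 158 157 159 154
 124 124 132 126 125 125]
col308 [128 129 126 130 127 125 105 114 150 149 149 150 154 150 151 151 151 150
 151 152 150 147 152 146 152 151 152 151 152 150 148 152 151 152 154 152
 149 147 152 152 151 154 151 151 152 150 145 149 153 151 150 145 152 148
 150 151 151 149 151 148 151 153 148 129 126 128 128 127 129]
row217 [149 152 146 148 151 154 154 150 127 115 119 114 105 121 123 123 122 122
 110  88 124 122 124 129 154 155 156 157 154 156 149 152 155 156 157]
row 252 [130 129 127 129 128 129 130 124  83  81  77  84  79  82  83 101 130 131
 128 129 125 129 128 127 125]
col326 [154 151 152 156 153 155 155 157 153 140 102 110 123 125 116 115 115 112
 119 119 124 122 122 111  95  80  77  73  96  98  61  73 122 144 141 138
 142 146 151 153 155 154 150 150 151 151 148 151 154 149 143 129 128 129
 126 130 130 130 125 132 128 126 127 122 124 128 128]
244 [0.061 0.06  0.061 0.061 0.061 0.059 0.061 0.06  0.06  0.06  0.06  0.06
 0.06  0.06  0.061 0.061]
248 [0.055 0.056 0.056 0.055 0.056 0.056 0.055 0.056 0.056 0.055 0.055 0.055
 0.055 0.056 0.056 0.056]
252 [0.055 0.056 0.055 0.055 0.159 0.158 0.159 0.159 0.159 0.158 0.159 0.159
 0.056 0.054 0.056 0.055]
256 [0.055 0.056 0.055 0.054 0.164 0.165 0.164 0.164 0.165 0.165 0.164 0.164
 0.055 0.057 0.055 0.056]
```

View pics/l1z.png

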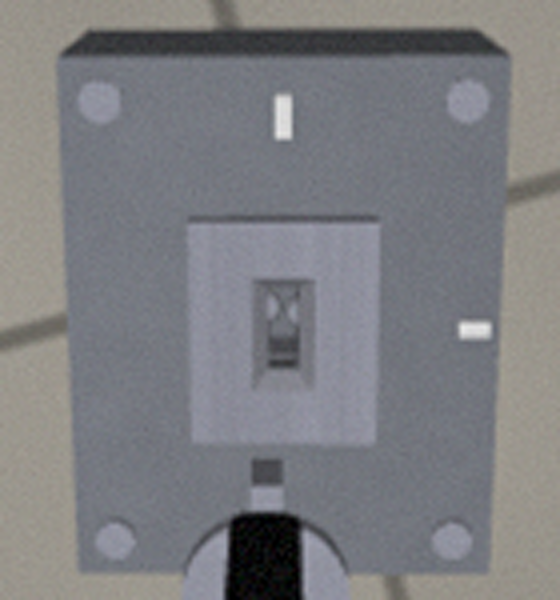

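```bash
cat > m.py <<'E'
from h import *
def ray(u,v,o=None,R=None):
    c=ctrl.calibration('wrist');K=c['mtx'];T=c['tool_from_camera']
    if R is None: o,R=state()
    d=R@T[:3,:3]@np.array([(u-K[0,2])/K[0,0],(v-K[1,2])/K[1,1],1]);p=R@T[:3,3]+o['eef_pos']
    return p,d
def atz(u,v,z):
    p,d=ray(u,v);return p+d*(z-p[2])/d[2]
E
python3 - <<'E'
from m import *
z=np.load('l1.npz');a=z['im'];W=z['W']
g=a.max(-1).astype(int)
o,R=state()
C=[atz(u,v,.06) for u,v in [(301.4,190.5),(350,190.5),(302.8,245.5),(348.8,245.5)]]
m=np.mean(C,0);print('rosette',m.round(4),'w',np.linalg.norm(C[1]-C[0]),np.linalg.norm(C[3]-C[2]),'h',np.linalg.norm(C[2]-C[0]),np.linalg.norm(C[3]-C[1]))
e=C[0]+C[1]-C[2]-C[3];print('yaw',np.arctan2(-e[0],e[1])); e=C[1]+C[3]-C[0]-C[2];print('yaw x',np.arctan2(e[1],e[0]))
M=[atz(u,v,.055) for u,v in [(255+283/4,135+117/4),(255+474/4,135+330/4)]];print('marks from centre',[((x-m)[:2]).round(4) for x in M],[np.arctan2(*(x-m)[[1,0]]) for x in M])
# slot funnel
f=[atz(255+u/4,135+v/4,.06) for u,v in [(251,279),(315,279),(251,388),(315,388)]];print('funnel',np.mean(f,0).round(4))
tl=lambda x:(R.T@(x-o['eef_pos'])*1000).round(2)
print('rosette in tool mm',tl(m))
# key parts in tool
for v in (246,250,252,254,256,258,262,266,270,275,280,285,290):
    row=W[v,300:342]; k=(row[:,2]>.1);q=row[k]
    if k.any(): 
        t=np.array([tl(x) for x in q]);print(v,300+np.where(k)[0][[0,-1]],t.mean(0).round(2),'y',t[:,1].min(),t[:,1].max(),g[v,321])
E
```

```text
rosette [ 0.5252 -0.2645  0.06  ] w 0.03645817470697416 0.03607699840029811 h 0.04385672074307638 0.04380510384278513
yaw -0.28278673764193096
yaw x -0.28612023042223456
marks from centre [array([0.0115, 0.0391]), array([ 0.0355, -0.011 ])] [np.float64(1.2855792548010168), np.float64(-0.3002847269112736)]
funnel [ 0.5253 -0.2644  0.06  ]
rosette in tool mm [129.24   3.4    4.81]
250 [318 325] [33.85 -0.33 -5.78] y -2.19 1.53 77
252 [318 325] [30.74 -0.34 -5.83] y -2.18 1.48 84
254 [318 325] [28.13 -0.35 -5.73] y -2.16 1.47 81
256 [318 325] [25.16 -0.35 -5.78] y -2.14 1.44 121
258 [318 325] [24.31 -0.35 -5.03] y -2.14 1.44 161
262 [318 325] [24.44 -0.36 -2.78] y -2.15 1.43 135
266 [309 333] [ -0.32  -0.63 -11.07] y -6.3 5.04 14
270 [305 337] [-1.94 -0.63 -9.83] y -8.17 6.92 12
275 [302 340] [-3.05 -0.63 -7.91] y -9.64 8.32 19
280 [301 341] [-5.29 -0.64 -6.53] y -10.08 8.75 1
285 [300 341] [-7.18 -0.88 -5.03] y -10.56 8.87 20
290 [302 341] [-10.96  -0.23  -4.5 ] y -9.66 8.78 12
```

```bash
python3 -m creep '0 2 0.28 0.45 0 -0.006 0.01; 0 2 0 0 0 0 0; 0 1 0 0 0 0 0; 0 0 0 0 0 0 0; 0 0 0 0 0 0 0'
python3 - <<'E'
from m import *
to([.5252,-.2645,.12],-.285)
o,R=state(); a,d=ctrl.camera('wrist'); cv2.imwrite('pics/l2.png',a); np.savez('l2.npz',im=a,d=d,R=R,p=o['eef_pos'])
to([.5252,-.2645,.12],-.285)
cv2.imwrite('pics/l2z.png',cv2.resize(a[110:310,240:400],None,fx=3.5,fy=3,interpolation=cv2.INTER_CUBIC))
E
```

```text
time_s: 10.05
eef_pos: [0.5262, -0.2605, 0.139]
eef_rot: [0.425, 0.566, 0.424, -0.565]
wrist_force: [0.0, 0.4, -1.2]
opening: 0.071
t 10.05 pos [ 0.5262 -0.2605  0.139 ] yaw -0.2834 xaxis [ 0.002 -0.001 -1.   ] F [ 0.   0.4 -1.2] tq [-0.03  0.01  0.02] op 0.071 q6 -0.38
shift cm [1.9  0.01 0.41] rot [ 0.0016  0.0003 -0.0017]
t 10.1 pos [ 0.5262 -0.2606  0.1391] yaw -0.2834 xaxis [ 0.002 -0.001 -1.   ] F [-0.3  0.4 -0.7] tq [-0.03 -0.02  0.01] op 0.072 q6 -0.38
shift cm [1.91 0.01 0.41] rot [ 0.0016  0.0003 -0.0018]
```

View pics/l2z.png

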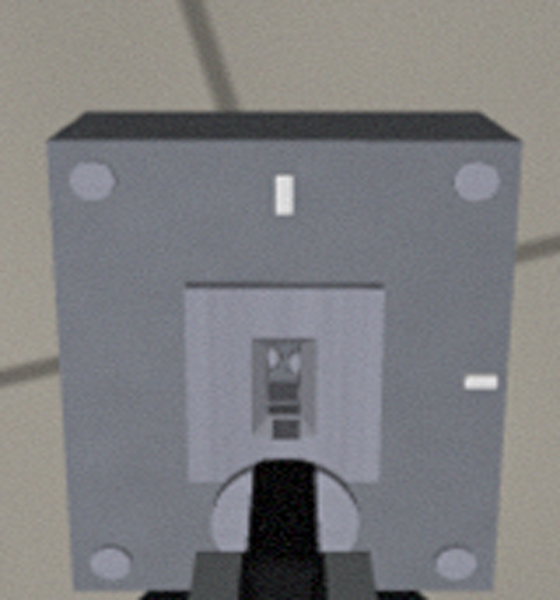

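```bash
cat >> m.py <<'E'
def toolpix(u,v,d):
    c=ctrl.calibration('wrist');K=c['mtx'];T=c['tool_from_camera']
    return T[:3,:3]@np.array([(u-K[0,2])/K[0,0]*d,(v-K[1,2])/K[1,1]*d,d])+T[:3,3]
E
python3 - <<'E'
from m import *
z=np.load('l2.npz');a=z['im'];d=z['d'];g=a.max(-1).astype(int)
o,R=z['p'],z['R']
for v in range(244,300,4):
    row=d[v,295:350]; k=row<.26
    k&=row>0
    if k.any():
        us=295+np.where(k)[0]; t=np.array([toolpix(u,v,d[v,u])*1000 for u in us]); print(v,us[0],us[-1],t.mean(0).round(2),'ymid',((t[0]+t[-1])/2)[1].round(2),'z',t[:,2].min().round(2))
        if v in(272,280,288): print(g[v,us[0]:us[-1]+1])
for v in (215,225,235): print(v,np.where(g[v,270:370]>140)[0][[0,-1]]+270)
for u in (300,305,340,345): w=np.where(g[195:285,u]>140)[0]+195; print(u,w[[0,-1]])
print(d[215,300:302],d[265,296:298])
E
```

```text
244 295 347 [78.34 -1.43  7.11] ymid -0.29 z 6.79
248 296 343 [77.73 -0.77  9.65] ymid -1.29 z 9.46
252 297 325 [35.89 -1.89 -3.66] ymid -7.1 z -6.15
256 318 325 [24.68 -0.15 -5.78] ymid -0.15 z -6.38
260 318 324 [24.28 -0.41 -3.74] ymid -0.42 z -4.29
264 313 329 [ -2.56  -0.46 -12.78] ymid -0.46 z -13.25
268 307 335 [ -1.73  -0.46 -10.51] ymid -0.43 z -12.97
272 304 339 [-2.78 -0.22 -9.04] ymid -0.16 z -13.14
[107 154 172 163 163 159 171 156  38  13   6  18  16  11   7  26  14  16
  11  16  21  14   0  14   0  24  98 169 166 167 165 166 164 143  90  97]
276 302 340 [-4.01 -0.45 -7.66] ymid -0.43 z -13.29
280 301 341 [-6.08 -0.45 -6.69] ymid -0.46 z -13.19
[156 166 158 156 159 165 159 162 164 154  81  13  15   6   0  13  21  11
  21  12   4  14  14   5  20  23  17  11  20  81 168 160 160 161 161 161
 159 159 160 164 155]
284 300 342 [-7.33 -0.45 -5.36] ymid -0.45 z -13.39
288 301 341 [-9.78 -0.45 -4.65] ymid -0.45 z -13.49
[159 158 154 154 153 159 158 161 157 141  41   8  17  15   0  17  14   0
   9  22   0   0   6  11   1   5   9   0  19  59 132 161 157 155 153 161
 154 162 159 157 152]
292 302 340 [-12.19  -0.45  -3.95] ymid -0.43 z -13.32
296 296 345 [-30.19  -0.69 -11.34] ymid -0.67 z -13.03
215 [293 349]
225 [293 349]
235 [293 348]
300 [207 284]
305 [207 284]
340 [207 284]
345 [207 270]
[0.2529609  0.25337765] [0.26304677 0.26448628]
```

Run:
```python
from m import *
for i in range(2):
    c=ctrl.calibration('wrist');print(c['mtx'][0],c['tool_from_camera'][:3].round(5).tolist())
```

```text
[399.97160674   0.         320.29969036] [[-5e-05, -0.31684, 0.94848, -0.16562], [1.0, -0.00028, -5e-05, -0.00076], [0.00028, 0.94848, 0.31684, -0.08113]]
[399.97160674   0.         320.29969036] [[-5e-05, -0.31684, 0.94848, -0.16562], [1.0, -0.00028, -5e-05, -0.00076], [0.00028, 0.94848, 0.31684, -0.08113]]
```

Run:
```python
from m import *
z=np.load('l2.npz');a=z['im'];d=z['d'];g=a.max(-1).astype(int);R=z['R']
print(g[200:212,300],g[264:276,296],g[264:276,345])
Kc=[]
for v0 in (206.5,270.5):
  for u in (296,345):
    vv=int(v0+ (3 if v0<240 else -3)); 
    # plane height in tool x: median over rosette
    pass
pts=np.array([toolpix(u,v,d[v,u]) for u in range(296,303) for v in range(210,262)])*1000
A=np.c_[pts[:,1:],np.ones(len(pts))];co=np.linalg.lstsq(A,pts[:,0],rcond=None)[0];print('plane',co.round(4),pts[:,0].mean())
X=pts[:,0].mean()/1000
c=ctrl.calibration('wrist');K=c['mtx'];T=c['tool_from_camera']
def atx(u,v):
    r=T[:3,:3]@np.array([(u-K[0,2])/K[0,0],(v-K[1,2])/K[1,1],1]);return (T[:3,3]+r*(X-T[0,3])/r[0])*1000
for p in [(292.5,206.5),(349.5,206.5),(293.7,270.5),(348.3,270.5)]: print(atx(*p).round(2))
# plane normal vs R
```

```text
[134 128 130 122  92  92 128 155 152 151 152 151] [154 153 159 154 152 156 149 128 127 129 131 129] [162 161 163 160 160 158 148 128 120 126 133 125]
plane [-3.4646  0.3174 27.3071] 77.78629294585191
[ 77.79 -18.2  -18.1 ]
[ 77.79  17.55 -18.09]
[ 77.79 -18.38  25.55]
[77.79 17.75 25.56]
```

```bash
python3 -m creep '0 1.2 0 0.3 0 0 -0.002; 0 1.2 0 0 0 0 0; 0 1 0 0 0 0 0; 0 0.2 0 0 0 0 0; 0 0 0 0 0 0 0'
python3 - <<'E'
from m import *
to([.5252,-.2645,.1],-.285)
o,R=state(); a,d=ctrl.camera('wrist'); np.savez('l3.npz',im=a,d=d,R=R,p=o['eef_pos'])
cv2.imwrite('pics/l3z.png',cv2.resize(a[160:320,240:400],None,fx=3.5,fy=3.5,interpolation=cv2.INTER_CUBIC))
g=a.max(-1).astype(int)
print(ctrl.calibration('wrist')['tool_from_camera'][:3,3])
for v in (225,235): print(v,np.where(g[v,270:370]>140)[0][[0,-1]]+270)
for v in range(244,296,6):
    row=d[v,295:350]; k=(row<.215)&(row>0)
    if k.any():
        us=295+np.where(k)[0]; t=np.array([toolpix(u,v,d[v,u])*1000 for u in us]); print(v,us[0],us[-1],t.mean(0).round(2),'ymid',((t[0]+t[-1])/2)[1].round(2),'z',t[:,2].min().round(2))
E
```

```text
time_s: 10.72
eef_pos: [0.5254, -0.264, 0.1008]
eef_rot: [-0.424, -0.566, -0.424, 0.566]
wrist_force: [0.1, -0.3, 0.0]
opening: 0.073
t 10.72 pos [ 0.5254 -0.264   0.1008] yaw -0.2839 xaxis [-0. -0. -1.] F [ 0.1 -0.3  0. ] tq [ 0.   -0.01  0.03] op 0.073 q6 -0.38
shift cm [ 0.08 -0.01  0.05] rot [ 0.0011  0.0004 -0.0001]
[-0.16561453 -0.0007563  -0.08113355]
225 [288 353]
235 [288 353]
250 318 325 [33.27 -0.13 -5.8 ] ymid -0.13 z -5.95
256 318 325 [24.86 -0.15 -5.71] ymid -0.15 z -5.92
262 318 325 [24.19 -0.16 -2.68] ymid -0.16 z -3.1
268 307 335 [ -1.68  -0.46 -10.49] ymid -0.47 z -13.02
274 302 340 [-3.07 -0.46 -8.2 ] ymid -0.44 z -13.09
280 301 341 [-6.13 -0.45 -6.71] ymid -0.46 z -13.46
286 301 342 [-8.4  -0.21 -4.92] ymid -0.23 z -13.1
292 302 340 [-12.31  -0.45  -4.01] ymid -0.43 z -13.08
```

View pics/l3z.png

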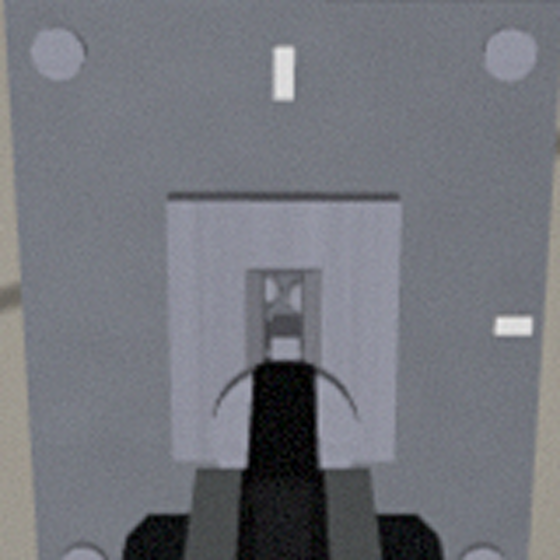

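Run:
```python
from m import *
z=np.load('l3.npz');a=z['im'];d=z['d'];g=a.max(-1).astype(int)
print(g[212:222,295],g[286:298,292],g[232:242,318:323].mean(1))
pts=np.array([toolpix(u,v,d[v,u]) for u in range(291,299) for v in range(222,260)])
X=np.median(pts[:,0]);print(X)
c=ctrl.calibration('wrist');K=c['mtx'];T=c['tool_from_camera']
def atx(u,v):
    r=T[:3,:3]@np.array([(u-K[0,2])/K[0,0],(v-K[1,2])/K[1,1],1]);return (T[:3,3]+r*(X-T[0,3])/r[0])*1000
for p in [(287.5,217),(353.5,217),(290,292.3),(352,292.3),(320,236.9)]: print(p,atx(*p).round(2))
```

```text
[130 132 114  85  85 119 159 156 155 157] [158 156 159 157 161 146 133 129 129 127 130 133] [154.2 156.2 154.4 156.  140.8 103.  105.4 117.8 119.2 119.6]
0.04025537406541177
(287.5, 217) [ 40.26 -18.31 -22.03]
(353.5, 217) [ 40.26  17.   -22.02]
(290, 292.3) [ 40.26 -18.06  22.62]
(352, 292.3) [40.26 17.31 22.63]
(320, 236.9) [ 40.26  -0.93 -10.77]
```

```bash
python3 -m creep '0 0.4 -0.02 -0.05 0 0 0; 0 0.4 0 0 0 0 0; 0 0.3 0 0 0 0 0; 0 0.3 0 0 0 0 0; 0 0 0 0 0 0 0'
python3 - <<'E'
from m import *
to([.5253,-.264,.0695],-.285)
E
```

```text
time_s: 11.4
eef_pos: [0.5259, -0.2637, 0.0868]
eef_rot: [0.425, 0.566, 0.424, -0.566]
wrist_force: [0.5, -0.4, 0.2]
opening: 0.073
t 11.4 pos [ 0.5259 -0.2637  0.0868] yaw -0.2837 xaxis [ 0.001 -0.001 -1.   ] F [ 0.5 -0.4  0.2] tq [ 0.01 -0.02 -0.  ] op 0.073 q6 -0.38
shift cm [ 1.73 -0.05  0.04] rot [ 0.0013  0.001  -0.0015]
```

```bash
python3 -m creep '0 0.3 0 0 0 0 0; 0 0.3 0 0 0 0 0; 0 0.3 0 0 0.03 0 0; 0 0.3 0 0 -0.03 0 0; 0 0 0 0 0 0 0'
python3 - <<'E'
from m import *
to([.5253,-.264,.0695],-.285)
E
```

```text
time_s: 12.02
eef_pos: [0.5252, -0.2639, 0.0757]
eef_rot: [-0.424, -0.565, -0.424, 0.566]
wrist_force: [-2.9, 0.6, 2.0]
opening: 0.067
t 12.03 pos [ 0.5252 -0.2639  0.0757] yaw -0.285 xaxis [-0.001 -0.002 -1.   ] F [-2.9  0.6  2. ] tq [0.14 0.61 0.04] op 0.067 q6 -0.38
shift cm [0.62 0.01 0.  ] rot [0.     0.0017 0.0002]
```

```bash
python3 -m creep '0 0.3 0 0 0.04 0 0; 0 0.3 0 0 -0.05 0 0; 0 0.3 0 0 0.04 0 0; 0 0.3 0 0 -0.03 0 0; 0 0.1 0 0 0 0 0'
python3 - <<'E'
from m import *
to([.5253,-.264,.0695],-.285)
a,d=ctrl.camera('wrist');s,_=cloud('side');q,_=cloud('scene')
cv2.imwrite('pics/h1.png',np.hstack([cv2.resize(a[160:320,240:400],(400,400)),cv2.resize(s[160:260,330:430],(400,400))]))
E
```

```text
time_s: 12.65
eef_pos: [0.5271, -0.265, 0.0695]
eef_rot: [-0.425, -0.566, -0.422, 0.567]
wrist_force: [-5.0, 1.8, 5.1]
opening: 0.07
t 12.65 pos [ 0.5271 -0.265   0.0695] yaw -0.2872 xaxis [ 0.002 -0.004 -1.   ] F [-5.   1.8  5.1] tq [ 0.59  0.98 -0.04] op 0.07 q6 -0.38
shift cm [-0.   -0.2  -0.05] rot [-0.0022  0.0031 -0.0034]
```

View pics/h1.png

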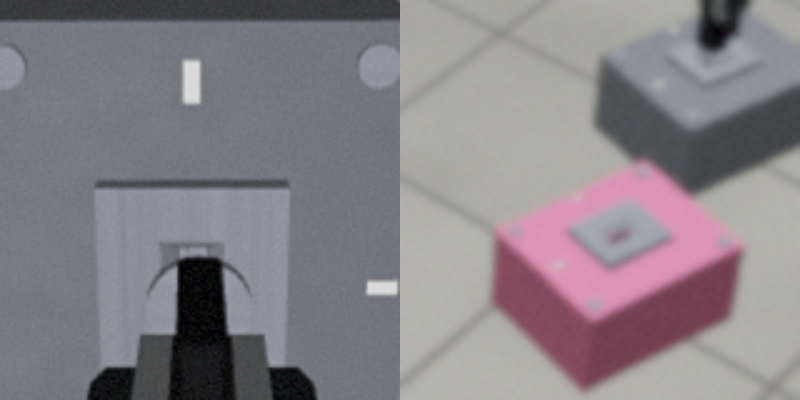

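```bash
cat > c.py <<'E'
from m import *
o,R=state(); a,d=ctrl.camera('wrist')
print(ctrl.calibration('wrist')['tool_from_camera'][:3,3].round(4))
t=lambda u,v:toolpix(u,v,d[v,u])*1000
P=np.array([[t(u,v) for u in range(640)] for v in range(200,320)])
np.save('P.npy',P);g=a[200:320].max(-1).astype(int)
ros=P[240-200:256-200,285:294].reshape(-1,3);print('rosette x',np.median(ros[:,0]).round(2))
for v in (236,246): 
    w=np.where(g[v-200,265:375]>135)[0]+265;print('ros cols',v,w[[0,-1]],((P[v-200,w[0],1]+P[v-200,w[-1],1])/2).round(2))
for v in range(262,292,4):
    row=P[v-200,:]; k=(g[v-200]<45)&(np.abs(row[:,1])<12)
    us=np.where(k)[0]; print('bow',v,us[[0,-1]],row[us].mean(0).round(2))
for v in range(270,292,3):
    L=np.median(P[v-200,300:308,0]),np.median(P[v-200,334:340,0]);print('collarLR',v,np.round(L,2))
to([.5253,-.264,.0695],-.285)
E
python3 c.py
```

```text
[-0.1656 -0.0008 -0.0811]Traceback (most recent call last):
  File "c.py", line 5, in <module>
    P=np.array([[t(u,v) for u in range(640)] for v in range(200,320)])
                 ~^^^^^
  File "c.py", line 4, in <lambda>
    t=lambda u,v:toolpix(u,v,d[v,u])*1000
                 ~~~~~~~^^^^^^^^^^^^
  File "m.py", line 10, in toolpix
    c=ctrl.calibration('wrist');K=c['mtx'];T=c['tool_from_camera']
ValueError: time passes only in moves, steps and waits
```

```bash
sed -i "s/^t=lambda.*/c=ctrl.calibration('wrist');K=c['mtx'];T=c['tool_from_camera'];v_,u_=np.mgrid[200:320,0:640];dd=d[200:320]/; s/^P=np.array.*/P=(np.stack([(u_-K[0,2])\/K[0,0]*dd,(v_-K[1,2])\/K[1,1]*dd,dd],-1)@T[:3,:3].T+T[:3,3])*1000/" c.py; python3 c.py
```

```text
[-0.1656 -0.0008 -0.0811]
rosette x 8.71
ros cols 236 [277 355] -3.03
ros cols 246 [269 355] -4.99Traceback (most recent call last):
  File "c.py", line 12, in <module>
    us=np.where(k)[0]; print('bow',v,us[[0,-1]],row[us].mean(0).round(2))
                                     ~~^^^^^^^^
IndexError: index 0 is out of bounds for axis 0 with size 0
```

```bash
sed -i 's/^    us=np.where(k)\[0\]; print/    us=np.where(k)[0]\n    if len(us): print/' c.py; sed -i "s/print('collarLR',v,np.round(L,2))/print('collarLR',v,np.round(L,2),g[v-200,300:342:2])/; s/265:375/272:368/" c.py; python3 c.py
```

```text
[-0.1656 -0.0008 -0.0811]
rosette x 8.73
ros cols 236 [270 348] -6.35
ros cols 246 [271 348] -6.1
bow 266 [311 327] [ -4.9   -1.33 -12.81]
bow 270 [312 327] [ -8.97  -1.11 -12.7 ]
bow 274 [311 328] [-13.14  -1.1  -12.71]
bow 278 [311 328] [-25.42  -0.97 -16.55]
bow 282 [311 328] [-20.98  -1.09 -12.77]
bow 286 [311 329] [-24.38  -0.88 -12.66]
bow 290 [311 329] [-27.88  -0.88 -12.68]
collarLR 270 [7.52 7.71] [156 109 118 171 166 160   0   8  13  17  25  26  24   9  47 169 168 140
 107 160 148]
collarLR 273 [6.13 5.57] [111 140 168 159 154 156   2   8  13  12  13  10  11  16  21 167 162 160
 157 109 155]
collarLR 276 [5.89 6.24] [136 160 158 161 161 110   0   0  17   6   2  11   6  22  19 169 158 154
 159 152 156]
collarLR 279 [5.6 6. ] [160 163 160 161 163 116  13   0  20  15  19  10   6  20   7 136 166 166
 162 158 154]
collarLR 282 [5.82 6.44] [162 163 163 159 162 114  10  15   6   7   9   6  20   4   0 111 165 161
 165 164 156]
collarLR 285 [6.07 6.05] [165 161 161 163 163 114   0   4  13   2  14   8   0  16   9  94 165 163
 162 167 159]
collarLR 288 [5.91 6.44] [158 158 160 161 159  82  16   8   7  22  21  18   1   7   7  88 162 163
 157 165 153]
collarLR 291 [5.99 5.63] [161 164 162 163 170  87   6  19  15   0  15  11  12  14  16  70 169 169
 162 162 153]
t 12.95 pos [ 0.5271 -0.265   0.0694] yaw -0.2874 xaxis [ 0.002 -0.004 -1.   ] F [-4.9  3.3 11.5] tq [ 0.73  1.14 -0.03] op 0.072 q6 -0.38
shift cm [-0.01 -0.2  -0.05] rot [-0.0024  0.0031 -0.0035]
```

Depth puts the collar's underside at about 8.9 mm along the tool axis and the rosette at 8.7 mm, so the key is home. It sits about 1.8 mm off in x, which I'll correct while pressing lightly.

```bash
python3 -m creep '0 0.15 -0.2 -0.05 0 0.003 -0.003; 0 0.1 -0.1 0 0 0 0; 0 0.1 0 0 0 0 0'; python3 c.py
```

```text
time_s: 13.32
eef_pos: [0.5268, -0.2648, 0.0694]
eef_rot: [0.425, 0.568, 0.421, -0.566]
wrist_force: [-5.3, 2.5, 9.8]
opening: 0.071
[-0.1656 -0.0008 -0.0811]
rosette x 8.79
ros cols 236 [271 349] -5.82
ros cols 246 [271 349] -5.77
bow 266 [311 328] [ -4.63  -1.12 -12.7 ]
bow 270 [312 328] [ -9.15  -0.89 -12.78]
bow 274 [311 328] [-13.06  -1.1  -12.68]
bow 278 [312 328] [-16.93  -0.88 -12.64]
bow 282 [311 328] [-20.92  -1.08 -12.74]
bow 286 [311 329] [-24.15  -0.88 -12.55]
bow 290 [311 329] [-28.06  -0.88 -12.77]
collarLR 270 [7.88 8.57] [156 134 106 170 164 159  16  10  18  19  10  16   1  16  24 169 169 146
  85 162 155]
collarLR 273 [5.49 6.38] [134 125 164 162 163 154  16   3  16   3  17  11  16   8  23 167 157 159
 157 106 159]
collarLR 276 [6.2  5.92] [115 162 157 158 163 151   0  18  16  13  18  12  11   6   9 156 157 162
 165 154 128]
collarLR 279 [5.98 5.75] [160 158 162 161 164 154   0  18  17  11   8   2  10  20  14 126 163 160
 160 159 137]
collarLR 282 [5.62 6.29] [157 163 158 158 165 114  11   0   0  17   0   0  28  25  13 111 162 159
 159 160 156]
collarLR 285 [5.65 5.71] [160 162 158 158 167 114   4  17  17  13  13   0  19   8   9 101 168 160
 162 162 156]
collarLR 288 [6.03 5.91] [162 154 160 160 156 103   0  13   4  13  13  10  12   7   7  83 166 159
 156 159 155]
collarLR 291 [6.06 5.93] [158 161 163 163 170  89   0   8  23  16   2  14  13  11   7  64 166 164
 163 168 157]
t 13.38 pos [ 0.5267 -0.2648  0.0694] yaw -0.2888 xaxis [ 0.006 -0.003 -1.   ] F [-4.4  2.3  8.9] tq [0.52 0.74 0.02] op 0.073 q6 -0.38
shift cm [-0.01 -0.16 -0.03] rot [-0.0038  0.0011 -0.0061]
```

```bash
python3 -m creep '0 0.1 0 0 0.12 0 0; 0 0.1 0 0 0.15 0 0; 0 0.1 0 0 0.15 0 0; 0 0.1 0 0 0.15 0 0'
python3 - <<'E'
from m import *
to([.5253,-.264,.0695],-.285-1.7)
E
```

```text
time_s: 13.88
eef_pos: [0.5267, -0.2644, 0.0694]
eef_rot: [0.242, 0.666, 0.239, -0.664]
wrist_force: [-5.2, 3.9, 10.1]
opening: 0.069
t 13.88 pos [ 0.5267 -0.2644  0.0694] yaw -0.8763 xaxis [ 0.005 -0.003 -1.   ] F [-5.2  3.9 10.1] tq [0.55 1.   0.08] op 0.069 q6 0.21
shift cm [-0.01 -0.13  0.08] rot [ 1.1087 -0.0045 -0.0036]
```

Turning smoothly, with 0.08 N m of spring torque and the collar still down. I'll continue.

```bash
python3 -m creep '0 0.1 0 0 0.15 0 0; 0 0.1 0 0 0.15 0 0; 0 0.1 0 0 0.15 0 0; 0 0.1 0 0 0.15 0 0; 0 0.1 0 0 0.15 0 0; 0 0.1 0 0 0.15 0 0'
python3 - <<'E'
from m import *
to([.5253,-.264,.0695],-.285-1.7)
E
```

```text
time_s: 14.62
eef_pos: [0.5265, -0.2642, 0.0694]
eef_rot: [-0.082, 0.703, -0.084, -0.701]
wrist_force: [-4.5, 2.2, 11.0]
opening: 0.075
t 14.62 pos [ 0.5265 -0.2642  0.0694] yaw -1.8068 xaxis [ 0.003 -0.003 -1.   ] F [-4.5  2.2 11. ] tq [0.59 1.03 0.17] op 0.075 q6 1.14
shift cm [-0.01  0.01  0.12] rot [ 0.1782 -0.0037 -0.002 ]
```

```bash
python3 -m creep '0 0.1 0 0 0.1 0 0; 0 0.1 0 0 0.08 0 0; 0 0.1 0 0 0 0 0; 0 0.1 0 0 0 0 0'
python3 - <<'E'
from m import *
to([.5253,-.264,.0695],-.285-1.7)
a,d=ctrl.camera('wrist');cv2.imwrite('pics/t1.png',a)
s,_=cloud('side');q,Q=cloud('scene')
cv2.imwrite('pics/t2.png',np.hstack([cv2.resize(s,(400,300)),cv2.resize(q,(400,300))]))
to([.5253,-.264,.0695],-.285-1.7)
E
```

```text
time_s: 15.12
eef_pos: [0.5265, -0.264, 0.0694]
eef_rot: [-0.148, 0.692, -0.15, -0.69]
wrist_force: [-6.2, 2.8, 9.8]
opening: 0.068
t 15.12 pos [ 0.5265 -0.264   0.0694] yaw -1.9947 xaxis [ 0.002 -0.003 -1.   ] F [-6.2  2.8  9.8] tq [0.53 0.97 0.08] op 0.068 q6 1.33
shift cm [-0.01  0.05  0.11] rot [-0.0097 -0.0034 -0.0022]
t 15.28 pos [ 0.5265 -0.2641  0.0694] yaw -1.9947 xaxis [ 0.002 -0.003 -1.   ] F [-4.9  2.5  9.3] tq [0.55 1.02 0.14] op 0.068 q6 1.33
shift cm [-0.01  0.04  0.12] rot [-0.0097 -0.0034 -0.0022]
```

View pics/t1.png

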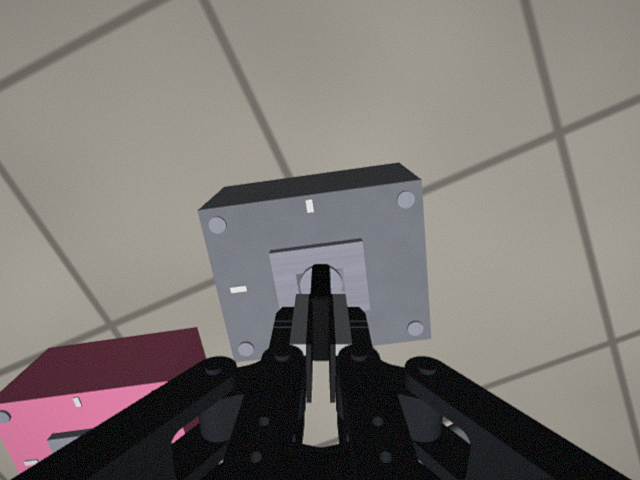

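View pics/t2.png

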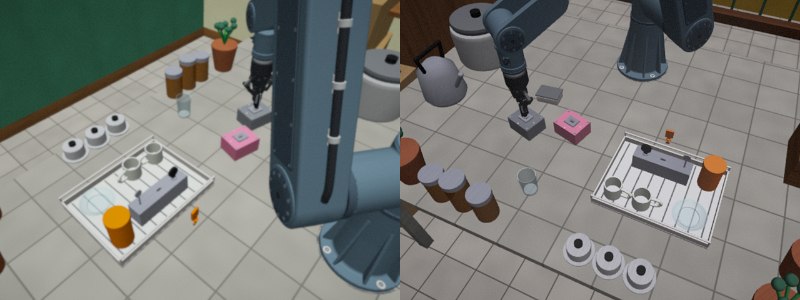

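The bow at (320,285) now points past the quarter-turn mark at (310,206), and the collar rests on the rosette. The other loose things look unmoved. One last depth check of the collar against the rosette.

Run:
```python
from m import *
a,d=ctrl.camera('wrist')
c=ctrl.calibration('wrist');K=c['mtx'];T=c['tool_from_camera'];v_,u_=np.mgrid[0:480,0:640]
P=(np.stack([(u_-K[0,2])/K[0,0]*d,(v_-K[1,2])/K[1,1]*d,d],-1)@T[:3,:3].T+T[:3,3])*1000
print('ros',np.median(P[255:285,283:292,0]),np.median(P[255:285,350:358,0]))
print('collar',np.median(P[280:292,302:308,0]),np.median(P[280:292,334:339,0]))
# rosette fit
pts=P[(np.abs(v_-275)<40)&(np.abs(u_-320)<65)&(a.max(-1)>138)&(a.max(-1)<175)&(P[...,0]>7.2)&(P[...,0]<10.2)]
print(len(pts),cv2.minAreaRect(pts[:,1:].astype(np.float32)))
m=(np.abs(P[...,1])<8)&(a.max(-1)<45)&(v_>264)&(v_<290)
print('bow y',P[m][:,1].mean(),'z min',np.percentile(P[m][:,2],3))
o,R=state();b=R@np.array([0,0,1]);print('bow dir',np.arctan2(b[1],b[0]))
cv2.imwrite('pics/t3.png',cv2.resize(a[220:320,250:390],None,fx=5,fy=5,interpolation=cv2.INTER_CUBIC))
```

```text
ros 8.819036600165628 8.81830901219223
collar 5.927933452362769 5.758244704056878
3587 ((0.5198688507080078, 1.8673324584960938), (36.70526123046875, 44.13135528564453), 82.3602523803711)
bow y 0.4839349044324983 z min -12.733090056029427
bow dir 2.7176638520979357
```

View pics/t3.png

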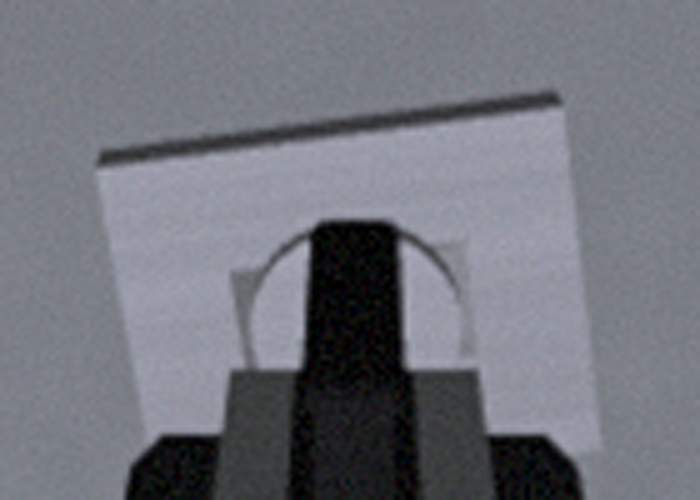

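```bash
python3 -c "
from h import *
print(ctrl.hand_in()); to([.5253,-.264,.0695],-1.985)"
```

```text
the job is handed in; nothing more can be done
None
the job is handed in; nothing more can be done
```

The job is handed in with the key still gripped, fully home and turned clockwise; no verdict was reported. I took the oblong-bow key from the holder's middle socket, carried it to the grey switch, eased it past the pins with small twists, and only then turned it.

Last checks, at about 15.3 s of the 46 s allowed:
- **Home:** the collar's top stood about 3 mm above the rosette, which is the collar's own thickness, so it was fully seated.
- **Centred:** the key's axis was within about 1 mm of the rosette's centre.
- **Turned:** the key had turned about 1.70 rad from the slot's rest direction. Allowing for the 0.25 rad of play, the plug should be at 1.45 rad or more; I could not read the plug joint directly.
- **Held:** the tool was upright, pushing down with about 10 N, and the fingers were still closed on the bow. I did not measure the grip force itself.
- **Others:** the spare key, crockery and other loose things looked unmoved in the camera views, but I did not measure their positions.

**Disagreements:**
- Just after seating, the key sat about 1.5 to 2 mm off-centre. The correcting shifts barely moved it, and the offset was gone in the check after the turn.
- The wrist camera's calibration shifted by about 0.7 mm between pictures, so I measured key against lock within one picture.

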